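# Put the dresser set back on its own stands

## Task

After dusting, the dresser set was put back wrongly: stand the decanter in the middle of the round cork coaster, the earring tree in the middle of the square slate tile, lay the closed spectacle case centred lengthwise on the rubberwood board, and lay the hairbrush flat and lengthwise in the copper-tone tray, bristles still up. The first three sit on one another's places, so set one of them aside on the way, for instance in the tray while it is still empty. Keep the decanter and the earring tree upright and set them down gently, and leave the perfume bottle and the candle jar where they are.

Things in the scene. Friction and masses are not known exactly. Their poses are not given: they have to be found in the camera images.
- decanter: Clear glass stoppered decanter, 162 mm tall, 0.4 kg, loose. Round body 76 mm across up to 56 mm above its foot, shoulder sloping in to 86 mm, straight neck 30 mm across from 90 to 134 mm (thin copper-tone collar 33 mm across near its top), stopper 30 mm across (stays in) above. Flat foot 68 mm across. Origin: centre of underside; z up. At the start on the rubberwood board.
- earring_tree: White ceramic earring tree, 150 mm tall, 0.26 kg, loose. Foot 84 mm across, slim trunk, upturned branches with small brass hoops: along its x span 104 mm (tips 66 mm high) and 87 mm (tips 104 mm), along y 93 mm (tips 85 mm). Trunk ends in a smooth bud 21 mm across from 108 to 138 mm, top rounded: grip there. Origin: centre of underside; z up. At the start on the cork coaster.
- spectacle_case: Closed navy plastic spectacle case with rounded edges, 158 mm long (its x axis) by 52 mm wide (y) by 36 mm high, 0.13 kg, loose, stays shut. Origin: centre of underside; z up. At the start it lies on the slate tile, sticking out over two edges.
- hairbrush: Rubberwood hairbrush lying on its back, bristles up, 200 mm long (x axis), 0.1 kg, loose. Head from x = 0 to +100 mm, 56 mm wide, 14 mm thick, bristles to 30 mm high. Handle from -100 to 0, 22 mm wide, 18 mm thick. Balances near x = +6 mm; grip the handle next to the head (x about -16 mm). Origin: middle of its length, at the underside; z up. At the start on the bare marble top.
- coaster: Round cork coaster, 104 mm across, 6 mm thick, fixed to the top: the decanter's place. Origin: centre of its underside, on the marble; z up.
- tile: Square dark slate tile, 116 by 116 mm, 6 mm thick, fixed: the earring tree's place. Origin: centre of its underside; x and y along its sides, z up.
- board: Oblong rubberwood board, 190 mm (its x axis) by 84 mm (y), 6 mm thick, fixed: the spectacle case's place. Origin: centre of its underside; z up.
- tray: Copper-tone aluminium tray, 250 mm (its x axis) by 140 mm (y), rim 17 mm high, floor about 4 mm thick, inside about 242 by 132 mm, a small handle at each short end; fixed, empty at the start: the hairbrush's place, free until then for setting something down. Origin: centre of its underside; z up.
- perfume: Bystander: small perfume bottle, glass, 26 by 38 mm, 85 mm tall with its black cap, loose, standing between tray and hairbrush. Origin: centre of its underside.
- candle: Bystander: candle in an amber glass jar, 66 mm across, 75 mm tall, loose, standing behind the row of stands (farther from the robot). Origin: centre of its underside.
Mind the look-alikes: they are no part of the job. There is more than one size of the spectacle_case; the job needs the smaller. Of the things that look like the hairbrush, the smaller one is meant.

How it is judged (in metres and radians):
At the end, for the whole second after the job is handed in: Decanter upright on coaster, tree upright on tile, each within 15 mm of centre; case on board within 15 mm along and across, 0.2 rad of its length; brush flat in tray, bristles up, within 25 mm along, 40 mm across, 0.3 rad of its length; all released, at rest (horizontal distance between decanter and coaster below 0.015 m and z of decanter in the frame of coaster between 0.002 and 0.01 m and angle between each of decanter, earring_tree, spectacle_case, hairbrush's own z axis and vertical below 0.1 rad and linear speed of each of decanter, earring_tree, spectacle_case, hairbrush below 0.02 m/s and angular speed of each of decanter, earring_tree, spectacle_case, hairbrush below 0.15 rad/s and horizontal distance between earring_tree and tile below 0.015 m and z of earring_tree in the frame of tile between 0.002 and 0.01 m and x of spectacle_case in the frame of board between -0.015 and 0.015 m and y of spectacle_case in the frame of board between -0.015 and 0.015 m and z of spectacle_case in the frame of board between 0.002 and 0.01 m and angle between the x axis of spectacle_case and the x axis of board, either way round below 0.2 rad and x of hairbrush in the frame of tray between -0.025 and 0.025 m and y of hairbrush in the frame of tray between -0.04 and 0.04 m and z of hairbrush in the frame of tray between 0 and 0.009 m and angle between the x axis of hairbrush and the x axis of tray, either way round below 0.3 rad); the robot touches nothing.
It fails at once if the decanter or the earring tree is tipped by more than 0.5 rad (angle between any of decanter, earring_tree's own z axis and vertical above 0.5 rad).
It fails at once if the decanter or the earring tree is dropped or flung (moves at over 0.6 m/s while the fingers do not hold it) ((contact force between the fingers and decanter below 0.05 N and linear speed of decanter above 0.6 m/s) or (contact force between the fingers and earring_tree below 0.05 N and linear speed of earring_tree above 0.6 m/s)).
It fails at once if the perfume bottle or the candle jar is moved by more than 20 mm or knocked over (distance of any of perfume, candle from where it was at the start of the episode above 0.02 m or angle between any of perfume, candle's own z axis and vertical above 0.4 rad).
It also fails if it takes over 128 s, if anything falls off the work surface, if the arm or the gripper's body presses on something with over 40 N, if the wrist force passes 120 N, or if a joint passes its speed limit or range.

## Robot

A 6-joint arm with a two-finger parallel gripper is mounted at the origin on the work surface. World frame = base frame: x ahead of the robot, y to its left, z up, the work surface at z = 0. Lengths are in m, angles in degrees, forces in N, time in s.
With the tool pointing down it reaches from about 0.4 to 0.825 m from the base axis. Payload 7 kg.
Tool frame: the origin (TCP) lies on the centre line of the jaws, within the pads' length; the fingertips stand 22 mm ahead of it and the grasp point (between the pads) lies 3 mm ahead of it; z points along the fingers, y is the line along which they close (so a half turn about z gives the same grasp; the last joint's range is limited). The gripper opens to 88 mm and grips with 3 to 60 N. Pads are 19 mm wide; open, the fingers measure 130 mm over their backs; the gripper's body (78 mm by 193 mm) begins 47 mm behind the grasp point.
Start: joints at [-59.181, 20.546, 0.682, 0, -70.136, -16.507], TCP at [0.167, -0.654, 0.223] pointing down, gripper open.
Joint ranges: [-176.03, 176.03], [-82.01, 121.73], [-58.28, 71.71], [-173.87, 95.51], [-174.79, -0.11], [-173.66, 173.66]. Speed limits (degrees/s): [136.94, 136.94, 172.46, 180, 180, 180].

## Interface

Orientations are given as [roll, pitch, yaw] about the fixed x, y, z axes, in that order (R = Rz(yaw) Ry(pitch) Rx(roll)).
In Python, from plant import get_state, cams, r gives the robot as it stands.
- The arm moves only by the tool apply_moves, never from a script. Its argument "targets" is a list of rows, each an object with "dp": the shift along the world's x, y, z in m, a list of three; "yaw": the turn about the world's z in degrees. In form: [{"dp": [x, y, z], "yaw": yaw}, ...]. A call has 1 to 20 rows; each row is the pose to reach, as a shift and turn from the pose commanded when the call began; what a row does not reach only later rows make up. A row lasts 1/12 s, in which the tool goes at most 41.7 mm and 7.16 degrees, less where a joint would pass 70% of its speed; a pose out of reach is approached as far as the arm can. A call with a gripper value outside its range is refused whole. "grip" is the gripper command: -1 is fully open, 1 is shut, values between are in proportion, set as the call begins (left out, the last holds). The fingers move at their own pace and stop on an object; "squeeze" is the grip in N (left out, the last holds). Time passes only in rows, so rows that repeat a pose let the fingers close. It gives the time, the measured TCP pose, the force, the opening and the grip force at its end, in the units of the state.
- get_state(): the state, without advancing time (a new reading comes with each control period).
- cams.capture(name): name is "side" or "top" or "wrist"; returns a dict with "image" (480x640x3 uint8, red, green, blue), "range_z" (480x640 float32, m along the optical axis (not along the pixel's ray), 0 where there is no reading), "fx", "fy", "cx", "cy" (pixels), "k1" (the pictures are not rectified: a ray, as slopes to the right and down, at radius r is drawn at 1 + k1 r^2 times it, then the intrinsics apply), "R" (3x3) and "t" (3): a world point X has camera coordinates R X + t; the wrist camera has in their place "T_tool_cam" (4x4, takes a point from camera to tool coordinates, whose origin is the TCP and whose axes are the flange's). Camera axes: x right, y down, z forward; pixel columns grow to the right and rows downward; lengths in m; the calibration is good to about 2 mm. A picture is of the moment at which its call begins: read the wrist's pose just before it.
- r.close_job(): hands the job in; it is judged then, once.
The state is a dict: "time_s": time; "joints": joint angles; "qd": joint speeds; "joint_torque": joint torques, N m; "tcp_pos": TCP position; "eef_rot": TCP orientation; "contact_force": force on the tool from outside, world axes, zero at the start; "moment": the same for the moment, N m; "gripper_width": finger opening in m; "gripper_force": force on a finger pad.
Only numpy, scipy, OpenCV 4.12 (cv2) and the standard library are available. Lean on these libraries where they do the work, as an engineer would, in place of code of your own. Each camera call takes 0.05 s, during which the arm holds its last target. There are 200 camera calls.

## Working session

There is one attempt and no reset: what is moved stays moved. The work goes in short steps, Python scripts to look and compute and a tool call to move; the robot and the scene stay as the last step left them, time stands still between calls to the robot, and variables do not carry over. Pictures are saved under pics/ and viewed, at most 16 in all, crops included, and the job is handed in when it is done.

Besides the shell and the picture viewer there is one more tool, called after ">>>" as name(argument=value, ...) on one line, values as JSON. apply_moves: Moves the arm, as the interface text tells. Its arguments: {"type":"object","properties":{"targets":{"type":"array","items":{"type":"object","properties":{"dp":{"type":"array","items":{"type":"number"}},"yaw":{"type":"number"}}}},"grip":{"type":"number"},"squeeze":{"type":"number"}},"required":["targets"]}

```bash
ls; mkdir -p pics
python3 - <<'E'
from plant import get_state,cams,r
import cv2
print(get_state())
for n in ("top","side"):
    c=cams.capture(n); cv2.imwrite(f"pics/{n}0.png",c["image"][:,:,::-1])
    print(n,{k:c[k] for k in c if k not in("image","range_z")})
E
```

```text
pics
{'time_s': 0.0, 'joints': array([-5.91792563e+01,  2.05905535e+01,  6.34619220e-01, -2.14913256e-02,
       -7.01356105e+01, -1.65084215e+01]), 'qd': array([-0.01243477,  0.00386316, -0.01383471,  0.05133916,  0.03358722,
        0.1154353 ]), 'joint_torque': array([ 1.78894206e-03, -5.82718492e+01,  2.93050539e+01,  6.99776441e+00,
        6.57933037e-03, -1.67744938e-04]), 'tcp_pos': array([ 0.16674426, -0.65357421,  0.22253475]), 'eef_rot': array([ 1.79906487e+02, -6.64519469e-03, -1.65694991e+02]), 'contact_force': array([-0.29299978,  0.24531833,  0.50004803]), 'moment': array([ 0.00051779, -0.01652581, -0.03153053]), 'gripper_force': 0.0, 'gripper_width': 0.08781215562437568}
top {'fx': 443.47314969626984, 'fy': 443.47314969626984, 'cx': 323.0452345772433, 'cy': 242.28245726144638, 'k1': 0.03135316134071284, 'R': array([[ 0.01918556, -0.99974784, -0.01166884],
       [-0.99284515, -0.01767473, -0.11809362],
       [ 0.1178576 ,  0.01385105, -0.9929339 ]]), 't': array([0.04917742, 0.52585398, 1.09748668])}
side {'fx': 486.26129139498835, 'fy': 486.26129139498835, 'cx': 320.21398240102303, 'cy': 243.53863960475172, 'k1': -0.04083642600020991, 'R': array([[-0.78527088, -0.61909095, -0.0087202 ],
       [-0.36947809,  0.47986404, -0.79574899],
       [ 0.4968255 , -0.62165658, -0.6055638 ]]), 't': array([0.43234851, 0.22483431, 1.02047744])}
```

View pics/top0.png

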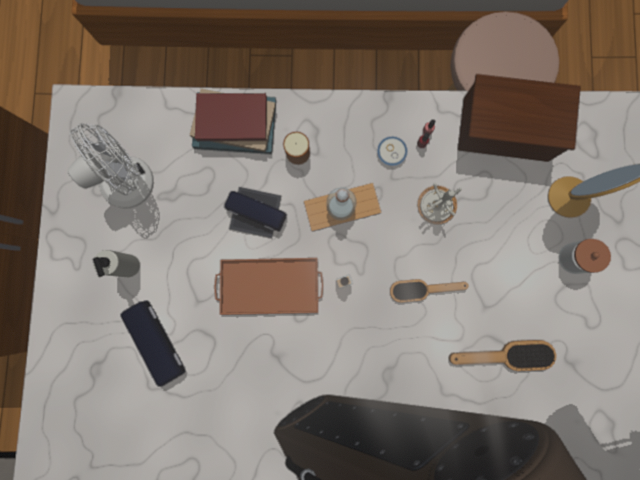

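View pics/side0.png

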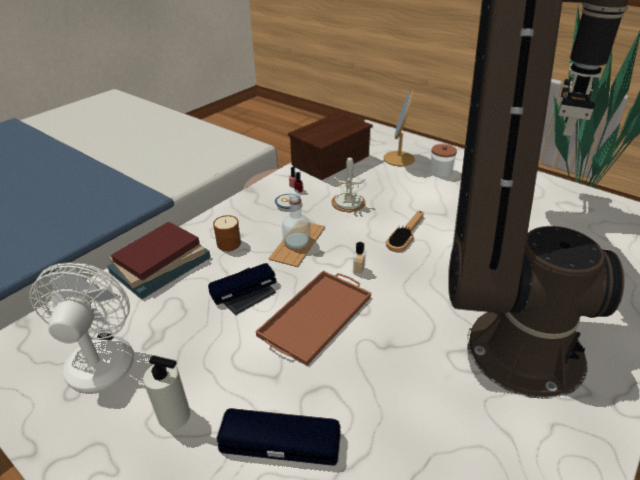

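Small case: (255,211), on the tile. The look-alike, a larger case, is at (153,343). Smaller brush: (428,290), with the larger one at (502,355). Decanter (341,203) on the board, tree (437,204) on the coaster, tray (269,287), perfume (343,283), candle (297,148).

```bash
cat > h.py <<'E'
import numpy as np,cv2
from plant import get_state,cams,r
from scipy.spatial.transform import Rotation as Ro
def cap(n):
    s=get_state(); c=cams.capture(n)
    if n=="wrist":
        T=np.eye(4);T[:3,:3]=Ro.from_euler('xyz',s['eef_rot'],degrees=True).as_matrix();T[:3,3]=s['tcp_pos']
        M=np.linalg.inv(T@c["T_tool_cam"]); c["R"],c["t"]=M[:3,:3],M[:3,3]
    c["Rt"]=c["R"].T; return c
def slopes(c,uv):
    d=np.stack([(uv[...,0]-c["cx"])/c["fx"],(uv[...,1]-c["cy"])/c["fy"]],-1); s=d.copy()
    for _ in range(8): s=d/(1+c["k1"]*(s**2).sum(-1,keepdims=True))
    return s
def onz(c,uv,z):
    s=slopes(c,np.asarray(uv,float)); ray=np.concatenate([s,np.ones(s.shape[:-1]+(1,))],-1)@c["R"]
    o=-c["Rt"]@c["t"]; return o+ray*((z-o[2])/ray[...,2])[...,None]
def cloud(c):
    v,u=np.mgrid[:480,:640]; s=slopes(c,np.stack([u,v],-1).astype(float))
    P=np.concatenate([s,np.ones((480,640,1))],-1)*c["range_z"][...,None]
    W=(P-c["t"])@c["R"]; W[c["range_z"]==0]=np.nan; return W
def proj(c,X):
    p=np.asarray(X,float)@c["R"].T+c["t"]; s=p[...,:2]/p[...,2:]; s=s*(1+c["k1"]*(s**2).sum(-1,keepdims=True))
    return s*[c["fx"],c["fy"]]+[c["cx"],c["cy"]]
def save(c,f,x0=0,y0=0,x1=640,y1=480,k=1):
    cv2.imwrite("pics/"+f,cv2.resize(c["image"][y0:y1,x0:x1,::-1],None,fx=k,fy=k,interpolation=cv2.INTER_CUBIC))
def rect(W,m):
    p=W[m]; p=p[np.isfinite(p[:,0])]; (c,s,a)=cv2.minAreaRect((p[:,:2]*1000).astype(np.float32))
    return np.round(c,1),np.round(s,1),round(a,1),np.round(np.percentile(p[:,2],[5,50,95])*1000,1),len(p)
E
python3 - <<'E'
from h import *
c=cap("top"); save(c,"crop0.png",200,120,500,330,2.6)
W=cloud(c)
print("marble z",np.nanmedian(W[220:250,350:400,2]),W[350,300])
def roi(x0,y0,x1,y1,zl,zh):
    m=np.zeros((480,640),bool);m[y0:y1,x0:x1]=1
    return m&(W[...,2]>zl)&(W[...,2]<zh)
print("case",rect(W,roi(215,175,295,245,.025,.06)))
print("case tileL",rect(W,roi(215,175,300,245,.003,.009)))
print("bigcase",rect(W,roi(110,290,195,395,.02,.08)))
print("brush",rect(W,roi(380,270,475,310,.008,.05)))
print("bigbrush",rect(W,roi(440,335,565,375,.008,.05)))
print("tray",rect(W,roi(205,250,330,320,.003,.03)))
print("trayrim",rect(W,roi(205,250,330,320,.012,.03)))
print("board",rect(W,roi(295,175,390,235,.003,.009)))
print("dec top",rect(W,roi(320,170,365,225,.14,.2)))
print("tree top",rect(W,roi(410,170,470,245,.11,.2)))
print("coaster",rect(W,roi(410,170,470,245,.003,.011)))
print("perfume",rect(W,roi(330,265,360,300,.05,.1)))
print("candle",rect(W,roi(275,125,320,170,.05,.1)))
h=cv2.cvtColor(c["image"],cv2.COLOR_RGB2HSV)
for n,p in dict(tray=(269,287),board=(315,215),coaster=(422,195),navy=(255,211),tile=(260,228)).items(): print(n,h[p[1],p[0]],W[p[1],p[0]])
E
```

```text
marble z 0.000562754486993183 [0.25267688 0.11226164 0.00536059]
case (array([604.1, 236.8]), array([161.3,  54.7]), 68.5, array([35. , 41.9, 46.1]), 1262)
case tileL (array([612.8, 235.9]), array([185. , 224.5]), 1.1, array([3.2, 5.1, 8.5]), 1346)
bigcase (array([269.4, 475.4]), array([212.2,  73.8]), 30.6, array([27.6, 47.9, 52.2]), 2729)
brush (array([ 408.5, -211.8]), array([ 58.4, 196.3]), 1.2, array([12.3, 18.1, 23.8]), 1097)
bigbrush (array([ 252.4, -389.2]), array([ 73.1, 263.3]), 2.3, array([15.7, 23.5, 34.2]), 2131)
tray (array([416.7, 202.8]), array([177.4, 322.1]), 1.0, array([ 3.2,  5.6, 18.2]), 5175)
trayrim (array([412.7, 196. ]), array([140.7, 278.3]), 2.1, array([13.3, 17.3, 21.5]), 742)
board (array([629.6,  11.4]), array([158.5, 249. ]), 0.9, array([3.2, 5.6, 8.6]), 1715)
dec top (array([622.2,  14.3]), array([29.3, 29.3]), 32.8, array([141.1, 162.6, 168.8]), 157)
tree top (array([ 628.1, -232.7]), array([19.8, 81. ]), 44.3, array([116.7, 145.9, 156. ]), 98)
coaster (array([ 627.1, -244.3]), array([154.5, 198.6]), 89.9, array([3.1, 4.7, 9.3]), 652)
perfume (array([426.4,   4.7]), array([25.7, 37.6]), 21.6, array([52. , 57.7, 87.5]), 158)
candle (array([766.3, 131.1]), array([65.1, 65.7]), 2.6, array([61.1, 73.8, 77.3]), 609)
tray [ 10 116 139] [0.40951847 0.19634973 0.00442384]
board [ 15 107 165] [0.59916562 0.08166133 0.00811477]
coaster [ 14  95 140] [ 0.65672871 -0.19740602  0.0091533 ]
navy [123  56  55] [0.60006345 0.23290007 0.04533566]
tile [150  10  53] [0.56282333 0.22517042 0.00423238]
```

View pics/crop0.png

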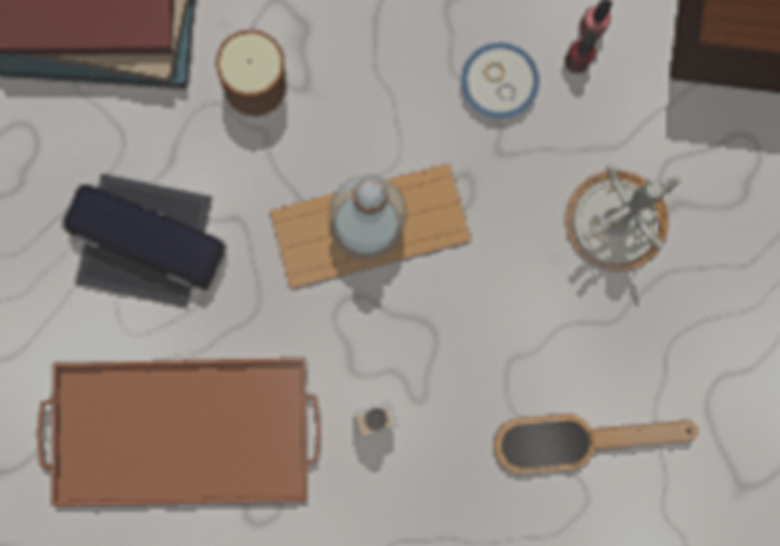

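Left to right: the case lies across the dark tile (corners about (100,175), (211,195), (187,307), (76,285)). Board corners are (271,211), (448,165), (470,241), (291,288), and the coaster circle is centred near (617,221). The measured sizes of the small case (161x55) and small brush (196x58) match the description, so both choices are right.

Run:
```python
from h import *
c=cap("top"); W=cloud(c)
f=lambda L:(np.array(L,float)+.5)/2.6-.5+[200,120]
for n,L,z in (("board",[(271,211),(448,165),(470,241),(291,288)],.006),("tile",[(100,175),(211,195),(187,307),(76,285)],.006),("tray",[(54,360),(306,358),(307,505),(52,507)],.017)):
    p=onz(c,f(L),z)[:,:2]*1000; e=np.diff(np.r_[p,p[:1]],axis=0)
    print(n,p.mean(0).round(1),np.linalg.norm(e,axis=1).round(),np.degrees(np.arctan2(e[:,1],e[:,0])).round(1))
p=onz(c,f([(566,221),(669,221),(617,170),(617,272)]),.006)*1000; print("coaster",p[:,:2].round(),((p[0]+p[1])/2)[1],((p[2]+p[3])/2)[0])
for n,b,zl in (("dec",(320,170,365,225),.15),("tree",(410,170,470,245),.125)):
    m=np.zeros((480,640),bool);m[b[1]:b[3],b[0]:b[2]]=1; q=W[m&(W[...,2]>zl)]; print(n,np.median(q,0)*1000,len(q))
print("box",np.nanmedian(W[100:130,490:560],(0,1)),"books",np.nanmedian(W[110:120,220:250],(0,1)))
```

```text
board [623.   11.2] [186.  81. 186.  81.] [ -74.2 -163.8  105.9   15.7]
tile [604.6 239.8] [115. 117. 114. 115.] [-99.4 169.8  79.8  -9.8]
tray [412.4 195.2] [249. 143. 248. 143.] [ -88.5 -178.4   91.5    2. ]
coaster [[ 631. -186.]
 [ 633. -289.]
 [ 685. -237.]
 [ 580. -236.]] -237.3409759621229 632.447561863998
dec [621.55309894  14.12793847 164.39247314] 134
tree [ 626.42447356 -229.61236127  149.14227765] 85
box [ 0.828832   -0.41708817  0.12406808] books [0.84541742 0.29096165 0.06501901]
```

>>> apply_moves(targets=[{"dp":[0.437,0.891,0.03],"yaw":54},{"dp":[0.437,0.891,0.03],"yaw":54},{"dp":[0.437,0.891,0.03],"yaw":54},{"dp":[0.437,0.891,0.03],"yaw":54},{"dp":[0.437,0.891,0.03],"yaw":54},{"dp":[0.437,0.891,0.03],"yaw":54},{"dp":[0.437,0.891,0.03],"yaw":54},{"dp":[0.437,0.891,0.03],"yaw":54},{"dp":[0.437,0.891,0.03],"yaw":54},{"dp":[0.437,0.891,0.03],"yaw":54},{"dp":[0.437,0.891,0.03],"yaw":54},{"dp":[0.437,0.891,0.03],"yaw":54},{"dp":[0.437,0.891,0.03],"yaw":54},{"dp":[0.437,0.891,0.03],"yaw":54},{"dp":[0.437,0.891,0.03],"yaw":54},{"dp":[0.437,0.891,0.03],"yaw":54},{"dp":[0.437,0.891,0.03],"yaw":54},{"dp":[0.437,0.891,0.03],"yaw":54},{"dp":[0.437,0.891,0.03],"yaw":54},{"dp":[0.437,0.891,0.03],"yaw":54}], grip=-1, squeeze=15)

```text
time_s: 1.87
tcp_pos: [0.534, 0.096, 0.2488]
eef_rot: [-180.0, 0.0, -111.7]
contact_force: [0.7, -1.8, 0.1]
gripper_width: 0.0876
gripper_force: 0.0
```

>>> apply_moves(targets=[{"dp":[0.07,0.141,0.0],"yaw":0},{"dp":[0.07,0.141,0.0],"yaw":0},{"dp":[0.07,0.141,0.0],"yaw":0},{"dp":[0.07,0.141,0.0],"yaw":0},{"dp":[0.07,0.141,0.0],"yaw":0},{"dp":[0.07,0.141,0.0],"yaw":0}])

```text
time_s: 2.37
tcp_pos: [0.6037, 0.2364, 0.247]
eef_rot: [179.9, -0.1, -111.6]
contact_force: [0.8, 0.0, -0.5]
gripper_width: 0.0879
gripper_force: 0.0
```

Run:
```python
from h import *
c=cap("wrist"); print(get_state()['tcp_pos'],get_state()['eef_rot']); save(c,"w1.png")
W=cloud(c); print(c["T_tool_cam"].round(3))
m=(W[...,2]>.03)&(W[...,2]<.06)&(np.hypot(W[...,0]-.604,W[...,1]-.237)<.12); print("case",rect(W,m))
print("marble",np.nanpercentile(W[...,2],[5,20,50,95]))
print("tile corners px",proj(c,np.array([[.604,.237,.04]])))
```

```text
[0.60336155 0.23525791 0.24764547] [ 1.79942706e+02 -8.02485455e-02 -1.11638087e+02]
[[ 0.    -0.97  -0.244  0.065]
 [ 1.     0.    -0.     0.   ]
 [ 0.    -0.244  0.97  -0.161]
 [ 0.     0.     0.     1.   ]]
case (array([606.1, 233.4]), array([155. ,  52.2]), 68.2, array([35.6, 40.9, 42.4]), 9642)
marble [-0.0016474  -0.0006961   0.00502819  0.36028321]
tile corners px [[315.1693674  203.15441141]]
```

View pics/w1.png

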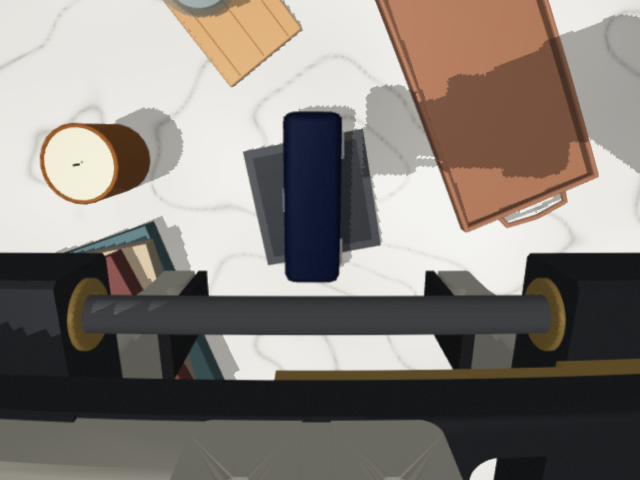

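The wrist view shows the case at (312,196) crossing the slate tile, corners (244,152), (361,129), (381,244), (269,265). It measures 155x52 with its top at 41 mm. Descend and grip.

>>> apply_moves(targets=[{"dp":[0.003,-0.002,-0.15],"yaw":0},{"dp":[0.003,-0.002,-0.15],"yaw":0},{"dp":[0.003,-0.002,-0.15],"yaw":0},{"dp":[0.003,-0.002,-0.15],"yaw":0},{"dp":[0.003,-0.002,-0.18],"yaw":0},{"dp":[0.003,-0.002,-0.2],"yaw":0},{"dp":[0.003,-0.002,-0.214],"yaw":0},{"dp":[0.003,-0.002,-0.214],"yaw":0},{"dp":[0.003,-0.002,-0.214],"yaw":0}])

```text
time_s: 3.17
tcp_pos: [0.6063, 0.2317, 0.0348]
eef_rot: [180.0, -0.1, -111.7]
contact_force: [1.3, 0.3, 0.2]
gripper_width: 0.0878
gripper_force: 0.0
```

>>> apply_moves(targets=[{"dp":[0,0,0],"yaw":0},{"dp":[0,0,0],"yaw":0},{"dp":[0,0,0],"yaw":0},{"dp":[0,0,0],"yaw":0},{"dp":[0,0,0],"yaw":0},{"dp":[0,0,0],"yaw":0},{"dp":[0,0,0],"yaw":0},{"dp":[0,0,0],"yaw":0}], grip=1, squeeze=15)

```text
time_s: 3.83
tcp_pos: [0.6067, 0.2329, 0.035]
eef_rot: [-180.0, 0.0, -111.7]
contact_force: [-0.7, 0.5, 3.3]
gripper_width: 0.0516
gripper_force: 15.0
```

>>> apply_moves(targets=[{"dp":[0,0,0.03],"yaw":0},{"dp":[0,0,0.06],"yaw":0},{"dp":[-0.03,-0.006,0.08],"yaw":5},{"dp":[-0.07,-0.012,0.08],"yaw":11},{"dp":[-0.11,-0.02,0.08],"yaw":17},{"dp":[-0.15,-0.028,0.08],"yaw":23},{"dp":[-0.18,-0.034,0.08],"yaw":23},{"dp":[-0.194,-0.037,0.07],"yaw":23},{"dp":[-0.194,-0.037,0.05],"yaw":23},{"dp":[-0.194,-0.037,0.03],"yaw":23},{"dp":[-0.194,-0.037,0.015],"yaw":23},{"dp":[-0.194,-0.037,0.006],"yaw":23},{"dp":[-0.194,-0.037,0.001],"yaw":23},{"dp":[-0.194,-0.037,-0.001],"yaw":23},{"dp":[-0.194,-0.037,-0.002],"yaw":23},{"dp":[-0.194,-0.037,-0.002],"yaw":23}])

```text
time_s: 5.17
tcp_pos: [0.4129, 0.196, 0.0332]
eef_rot: [-180.0, 0.0, -88.7]
contact_force: [-0.4, 0.0, -1.2]
gripper_width: 0.0516
gripper_force: 15.0
```

>>> apply_moves(targets=[{"dp":[0,0,0],"yaw":0},{"dp":[0,0,0],"yaw":0},{"dp":[0,0,0],"yaw":0},{"dp":[0,0,0],"yaw":0},{"dp":[0,0,0.03],"yaw":0},{"dp":[0,0,0.07],"yaw":0},{"dp":[0,0,0.11],"yaw":0},{"dp":[0,0,0.15],"yaw":0},{"dp":[0,0,0.19],"yaw":0},{"dp":[0,0,0.22],"yaw":0},{"dp":[0,0,0.22],"yaw":0}], grip=-0.5)

```text
time_s: 6.08
tcp_pos: [0.4153, 0.1976, 0.2597]
eef_rot: [-179.5, 0.4, -88.6]
contact_force: [0.3, 0.8, 0.4]
gripper_width: 0.066
gripper_force: 0.0
```

>>> apply_moves(targets=[{"dp":[0.211,-0.428,0.04],"yaw":-20},{"dp":[0.211,-0.428,0.04],"yaw":-20},{"dp":[0.211,-0.428,0.04],"yaw":-20},{"dp":[0.211,-0.428,0.04],"yaw":-20},{"dp":[0.211,-0.428,0.04],"yaw":-20},{"dp":[0.211,-0.428,0.04],"yaw":-20},{"dp":[0.211,-0.428,0.04],"yaw":-20},{"dp":[0.211,-0.428,0.04],"yaw":-20},{"dp":[0.211,-0.428,0.04],"yaw":-20},{"dp":[0.211,-0.428,0.04],"yaw":-20},{"dp":[0.211,-0.428,0.04],"yaw":-20},{"dp":[0.211,-0.428,0.04],"yaw":-20},{"dp":[0.211,-0.428,0.04],"yaw":-20},{"dp":[0.211,-0.428,0.04],"yaw":-20}], grip=-1)

```text
time_s: 7.25
tcp_pos: [0.6236, -0.2335, 0.2913]
eef_rot: [179.9, -0.0, -108.8]
contact_force: [-0.3, 0.2, 0.1]
gripper_width: 0.0875
gripper_force: 0.0
```

Run:
```python
from h import *
c=cap("wrist"); s=get_state(); print(s['tcp_pos'],s['eef_rot']); save(c,"w2.png")
W=cloud(c); near=np.hypot(W[...,0]-.626,W[...,1]+.23)<.06
for a,b in ((.115,.125),(.125,.135),(.135,.145),(.145,.17)):
    q=W[near&(W[...,2]>a)&(W[...,2]<b)]; print(a,len(q),np.median(q,0).round(4),(q.min(0)).round(4),q.max(0).round(4))
# earlier wrist picture for tile corners
d=dict(c);T=np.eye(4);T[:3,:3]=Ro.from_euler('xyz',[179.94,-.08,-111.64],degrees=True).as_matrix();T[:3,3]=[.6035,.2358,.2474]
M=np.linalg.inv(T@c["T_tool_cam"]);d["R"],d["t"]=M[:3,:3],M[:3,3];d["Rt"]=d["R"].T
p=onz(d,[(244,152),(361,129),(381,244),(269,265)],.006); e=np.diff(p[[0,1,2,3,0]],axis=0)[:,:2]
print("tile",p.mean(0),np.linalg.norm(e,axis=1),np.degrees(np.arctan2(e[:,1],e[:,0])))
# tray case from top
t=cap("top");V=cloud(t);m=(V[...,2]>.025)&(V[...,2]<.06)&(abs(V[...,0]-.412)<.06)&(abs(V[...,1]-.196)<.11);print(rect(V,m))
```

```text
[ 0.62334573 -0.23252163  0.29180209] [ 1.79927572e+02 -4.33948897e-03 -1.08756687e+02]
0.115 43 [ 0.6269 -0.243   0.1194] [ 0.6213 -0.2447  0.1153] [ 0.6395 -0.2324  0.1246]
0.125 45 [ 0.6268 -0.2434  0.1308] [ 0.621  -0.245   0.1251] [ 0.6395 -0.2338  0.1348]
0.135 146 [ 0.628  -0.2412  0.1423] [ 0.6209 -0.245   0.1351] [ 0.6409 -0.2252  0.145 ]
0.145 435 [ 0.6302 -0.236   0.1523] [ 0.622  -0.2435  0.1451] [ 0.6398 -0.2259  0.1568]
tile [0.6060833  0.23815848 0.006     ] [0.11291444 0.11458073 0.11506958 0.11499144] [ 169.24024037   79.89377716  -10.5531016  -101.18202213]
(array([410.4, 198.8]), array([ 52.7, 158.7]), 1.0, array([33.7, 39.9, 44.1]), 1325)
```

View pics/w2.png

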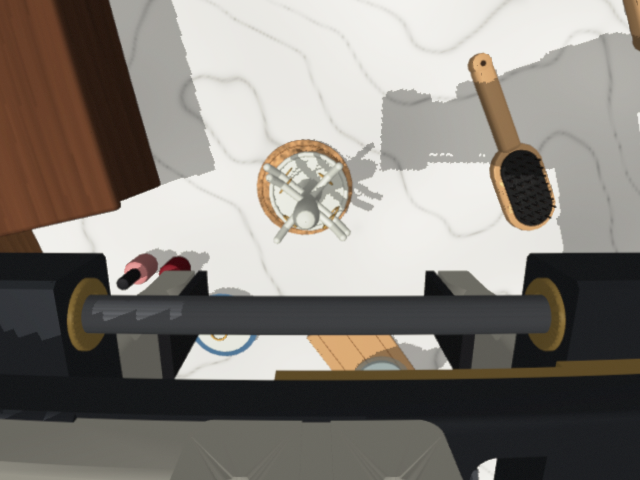

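The tree is at (306,200) on the cork coaster (circle centre about (305,187)). Its branches lie diagonal to the closing line, so the fingers will come down between them. Bud at (0.6305,-0.2355).

>>> apply_moves(targets=[{"dp":[0.007,-0.003,-0.03],"yaw":0},{"dp":[0.007,-0.003,-0.06],"yaw":0},{"dp":[0.007,-0.003,-0.09],"yaw":0},{"dp":[0.007,-0.003,-0.115],"yaw":0},{"dp":[0.007,-0.003,-0.135],"yaw":0},{"dp":[0.007,-0.003,-0.148],"yaw":0},{"dp":[0.007,-0.003,-0.156],"yaw":0},{"dp":[0.007,-0.003,-0.156],"yaw":0},{"dp":[0.007,-0.003,-0.156],"yaw":0}])

```text
time_s: 8.1
tcp_pos: [0.6309, -0.2345, 0.1374]
eef_rot: [-180.0, -0.0, -108.6]
contact_force: [-0.2, -0.5, 0.9]
gripper_width: 0.0876
gripper_force: 0.0
```

>>> apply_moves(targets=[{"dp":[0,0,0],"yaw":0},{"dp":[0,0,0],"yaw":0},{"dp":[0,0,0],"yaw":0},{"dp":[0,0,0],"yaw":0},{"dp":[0,0,0],"yaw":0},{"dp":[0,0,0],"yaw":0},{"dp":[0,0,0],"yaw":0},{"dp":[0,0,0],"yaw":0},{"dp":[0,0,0],"yaw":0},{"dp":[0,0,0],"yaw":0}], grip=1, squeeze=15)

```text
time_s: 8.93
tcp_pos: [0.6306, -0.2352, 0.1366]
eef_rot: [180.0, -0.0, -108.7]
contact_force: [-0.1, 0.8, 0.5]
gripper_width: 0.0267
gripper_force: 0.0
```

>>> apply_moves(targets=[{"dp":[0,0,0.01],"yaw":0},{"dp":[0,0,0.02],"yaw":0},{"dp":[0,0,0.035],"yaw":0},{"dp":[0,0,0.055],"yaw":0},{"dp":[0,0,0.075],"yaw":0},{"dp":[0,0,0.09],"yaw":0},{"dp":[0,0,0.09],"yaw":0}])

```text
time_s: 9.52
tcp_pos: [0.6326, -0.2359, 0.2324]
eef_rot: [-179.6, 0.0, -108.7]
contact_force: [-0.2, -0.5, 1.0]
gripper_width: 0.0005
gripper_force: 0.0
```

Run:
```python
from h import *
c=cap("side"); save(c,"s1.png",220,80,640,360,1.9)
```

```text
(no output)
```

View pics/s1.png

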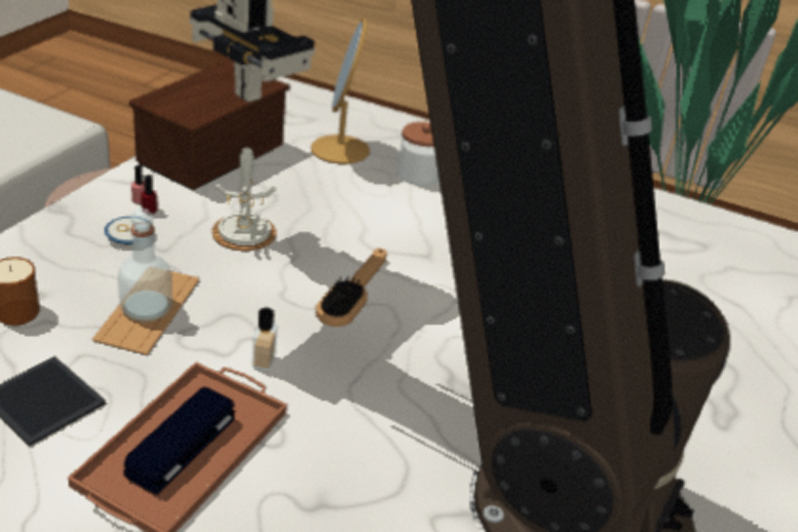

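The fingers lifted before they had closed, and the tree still stands on its coaster at (245,200). Check its position, then retry.

>>> apply_moves(targets=[{"dp":[-0.002,0,0.06],"yaw":0},{"dp":[-0.002,0,0.06],"yaw":0},{"dp":[-0.002,0,0.06],"yaw":0},{"dp":[-0.002,0,0.06],"yaw":0},{"dp":[-0.002,0,0.06],"yaw":0},{"dp":[-0.002,0,0.06],"yaw":0},{"dp":[-0.002,0,0.06],"yaw":0},{"dp":[-0.002,0,0.06],"yaw":0}], grip=0.2)

```text
time_s: 10.23
tcp_pos: [0.6283, -0.2351, 0.2857]
eef_rot: [179.9, -0.0, -108.7]
contact_force: [0.4, -0.0, -0.3]
gripper_width: 0.0348
gripper_force: 0.0
```

Run:
```python
from h import *
c=cap("wrist"); s=get_state(); print(s['tcp_pos'],s['eef_rot'],s['gripper_width'])
W=cloud(c); near=np.hypot(W[...,0]-.63,W[...,1]+.235)<.06
q=W[near&(W[...,2]>.135)&(W[...,2]<.17)]; print(len(q),np.median(q,0).round(4),(q.min(0)).round(4),q.max(0).round(4))
h=cv2.cvtColor(c["image"],cv2.COLOR_RGB2HSV)
m=near&(W[...,2]>-.005)&(W[...,2]<.012)&(h[...,1]>70)&(h[...,0]<22)
pts=np.argwhere(m)[:,::-1]; hull=cv2.convexHull(pts.astype(np.int32)); X=onz(c,hull[:,0],.006)
(x,y),rad=cv2.minEnclosingCircle((X[:,:2]*1000).astype(np.float32)); print("coaster",x,y,rad,len(pts))
```

```text
[ 0.62842984 -0.23511828  0.28586991] [ 1.79928495e+02 -1.31564887e-02 -1.08687084e+02] 0.03456198129892129
603 [ 0.6302 -0.2371  0.1511] [ 0.6209 -0.245   0.1351] [ 0.6411 -0.2244  0.1561]
coaster 634.0528564453125 -238.80516052246094 51.403812408447266 1896
```

>>> apply_moves(targets=[{"dp":[0.002,0,-0.03],"yaw":0},{"dp":[0.002,0,-0.06],"yaw":0},{"dp":[0.002,0,-0.09],"yaw":0},{"dp":[0.002,0,-0.115],"yaw":0},{"dp":[0.002,0,-0.135],"yaw":0},{"dp":[0.002,0,-0.145],"yaw":0},{"dp":[0.002,0,-0.151],"yaw":0},{"dp":[0.002,0,-0.151],"yaw":0},{"dp":[0.002,0,-0.151],"yaw":0}])

```text
time_s: 11.03
tcp_pos: [0.6313, -0.2354, 0.1366]
eef_rot: [-179.9, -0.0, -108.7]
contact_force: [0.4, 0.1, -1.0]
gripper_width: 0.0348
gripper_force: 0.0
```

>>> apply_moves(targets=[{"dp":[0,0,0],"yaw":0},{"dp":[0,0,0],"yaw":0},{"dp":[0,0,0],"yaw":0},{"dp":[0,0,0],"yaw":0},{"dp":[0,0,0],"yaw":0},{"dp":[0,0,0],"yaw":0},{"dp":[0,0,0],"yaw":0}], grip=1, squeeze=15)

```text
time_s: 11.62
tcp_pos: [0.631, -0.2353, 0.1368]
eef_rot: [-179.9, 0.0, -108.7]
contact_force: [-1.5, 1.4, 7.1]
gripper_width: 0.0189
gripper_force: 15.0
```

>>> apply_moves(targets=[{"dp":[0,0,0.008],"yaw":0},{"dp":[0,0,0.025],"yaw":0},{"dp":[-0.002,0,0.05],"yaw":0},{"dp":[-0.008,0.005,0.075],"yaw":0},{"dp":[-0.018,0.015,0.1],"yaw":0},{"dp":[-0.032,0.03,0.115],"yaw":0},{"dp":[-0.05,0.05,0.12],"yaw":0},{"dp":[-0.07,0.075,0.12],"yaw":0},{"dp":[-0.09,0.1,0.12],"yaw":0},{"dp":[-0.11,0.13,0.12],"yaw":0},{"dp":[-0.125,0.16,0.12],"yaw":0},{"dp":[-0.135,0.19,0.12],"yaw":0},{"dp":[-0.138,0.22,0.12],"yaw":0},{"dp":[-0.138,0.25,0.12],"yaw":0},{"dp":[-0.135,0.28,0.12],"yaw":0},{"dp":[-0.127,0.31,0.12],"yaw":0},{"dp":[-0.115,0.34,0.12],"yaw":0},{"dp":[-0.098,0.37,0.12],"yaw":0},{"dp":[-0.08,0.4,0.12],"yaw":0},{"dp":[-0.06,0.425,0.12],"yaw":0}], squeeze=20)

```text
time_s: 13.28
tcp_pos: [0.5705, 0.1919, 0.2556]
eef_rot: [180.0, 0.0, -108.6]
contact_force: [0.4, -0.4, -2.3]
gripper_width: 0.0188
gripper_force: 20.0
```

>>> apply_moves(targets=[{"dp":[0.012,0.02,0],"yaw":0},{"dp":[0.024,0.036,0],"yaw":0},{"dp":[0.032,0.046,0],"yaw":0},{"dp":[0.0345,0.049,0],"yaw":0},{"dp":[0.0345,0.049,0],"yaw":0},{"dp":[0.0345,0.049,0],"yaw":0}])

```text
time_s: 13.78
tcp_pos: [0.6046, 0.2384, 0.2552]
eef_rot: [179.9, -0.0, -108.7]
contact_force: [-0.7, 0.3, -2.9]
gripper_width: 0.0187
gripper_force: 20.0
```

Run:
```python
from h import *
s=get_state(); print(s['tcp_pos'],s['eef_rot'],s['gripper_width'])
c=cap("side"); save(c,"s2.png",100,80,460,350,2)
```

```text
[0.60459526 0.23841449 0.25519823] [ 1.79947468e+02 -4.74896157e-02 -1.08696259e+02] 0.018679698021337007
```

View pics/s2.png

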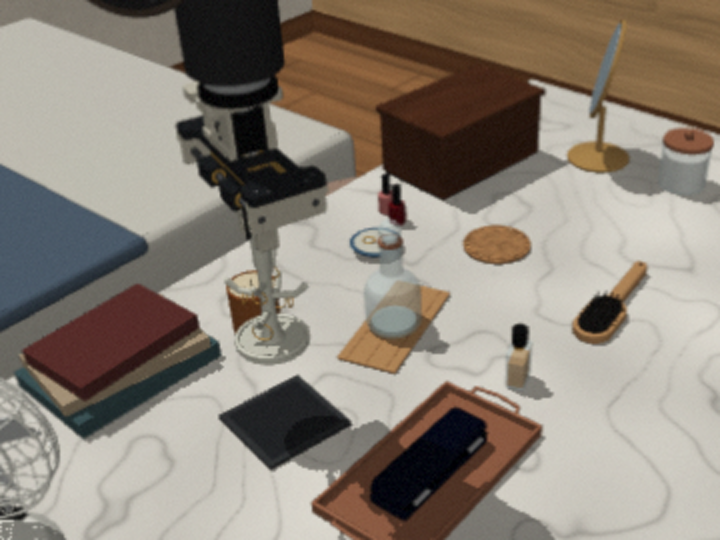

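Side view: the tree hangs upright at (270,320), above the bare tile at (285,420). The coaster is clear. Lower it.

>>> apply_moves(targets=[{"dp":[0.001,0.001,-0.015],"yaw":0},{"dp":[0.001,0.001,-0.035],"yaw":0},{"dp":[0.001,0.001,-0.055],"yaw":0},{"dp":[0.001,0.001,-0.075],"yaw":0},{"dp":[0.001,0.001,-0.09],"yaw":0},{"dp":[0.001,0.001,-0.1],"yaw":0},{"dp":[0.001,0.001,-0.107],"yaw":0},{"dp":[0.001,0.001,-0.112],"yaw":0},{"dp":[0.001,0.001,-0.115],"yaw":0},{"dp":[0.001,0.001,-0.117],"yaw":0},{"dp":[0.001,0.001,-0.118],"yaw":0},{"dp":[0.001,0.001,-0.119],"yaw":0},{"dp":[0.001,0.001,-0.119],"yaw":0}])

```text
time_s: 14.92
tcp_pos: [0.6066, 0.2399, 0.1376]
eef_rot: [-179.9, 0.0, -108.7]
contact_force: [-0.3, -0.0, 0.2]
gripper_width: 0.019
gripper_force: 20.0
```

>>> apply_moves(targets=[{"dp":[0,0,-0.001],"yaw":0},{"dp":[0,0,-0.001],"yaw":0},{"dp":[0,0,-0.001],"yaw":0}])

```text
time_s: 15.17
tcp_pos: [0.607, 0.2398, 0.1374]
eef_rot: [-179.9, 0.1, -108.7]
contact_force: [-0.8, -2.0, 5.3]
gripper_width: 0.0184
gripper_force: 20.0
```

>>> apply_moves(targets=[{"dp":[0,0,0],"yaw":0},{"dp":[0,0,0],"yaw":0},{"dp":[0,0,0],"yaw":0},{"dp":[0,0,0],"yaw":0},{"dp":[0,0,0],"yaw":0},{"dp":[0,0,0.02],"yaw":0},{"dp":[0,0,0.05],"yaw":0},{"dp":[0,0,0.08],"yaw":0},{"dp":[0,0,0.11],"yaw":0},{"dp":[0,0,0.14],"yaw":0},{"dp":[0,0,0.165],"yaw":0},{"dp":[0,0,0.165],"yaw":0},{"dp":[0,0,0.165],"yaw":0}], grip=0)

```text
time_s: 16.25
tcp_pos: [0.6067, 0.2403, 0.3025]
eef_rot: [-179.9, 0.2, -108.7]
contact_force: [-0.4, 0.6, -1.1]
gripper_width: 0.0438
gripper_force: 0.0
```

Run:
```python
from h import *
c=cap("wrist"); s=get_state(); print(s['tcp_pos'],s['gripper_width'])
W=cloud(c); near=np.hypot(W[...,0]-.606,W[...,1]-.239)<.06
q=W[near&(W[...,2]>.135)&(W[...,2]<.17)]; print(len(q),np.median(q,0).round(4),(q.min(0)).round(4),q.max(0).round(4))
save(c,"w3.png",150,60,480,290,1.8)
```

```text
[0.60603082 0.23998249 0.3007608 ] 0.04418128499138774
549 [0.6052 0.2357 0.1509] [0.5958 0.2275 0.1359] [0.6159 0.2481 0.1564]
```

View pics/w3.png

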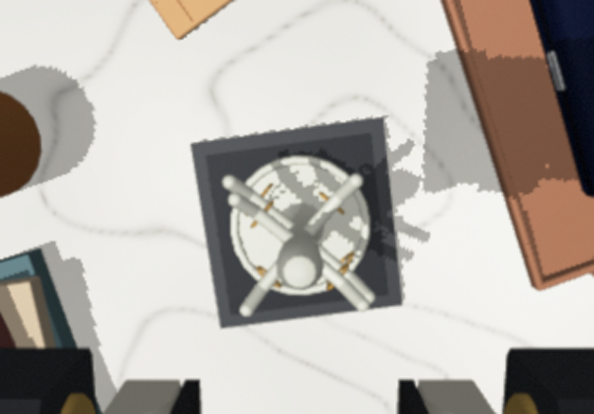

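The tree stands centred on the tile: foot circle at (300,225), tile centre at (300,222). Next, the decanter.

>>> apply_moves(targets=[{"dp":[0.003,-0.04,0],"yaw":0},{"dp":[0.006,-0.08,0],"yaw":0},{"dp":[0.009,-0.12,0],"yaw":0},{"dp":[0.012,-0.16,0],"yaw":0},{"dp":[0.014,-0.19,0],"yaw":0},{"dp":[0.016,-0.215,0],"yaw":0},{"dp":[0.016,-0.226,0],"yaw":0},{"dp":[0.016,-0.226,0],"yaw":0},{"dp":[0.016,-0.226,0],"yaw":0}], grip=-0.3)

```text
time_s: 17.05
tcp_pos: [0.6218, 0.0134, 0.2995]
eef_rot: [179.9, -0.0, -108.8]
contact_force: [0.2, 0.9, -0.0]
gripper_width: 0.0569
gripper_force: 0.0
```

Run:
```python
from h import *
c=cap("wrist"); s=get_state(); print(s['tcp_pos'],s['eef_rot'],s['gripper_width'])
W=cloud(c); near=np.hypot(W[...,0]-.622,W[...,1]-.014)<.06
for a,b in ((.1,.13),(.13,.145),(.145,.158),(.158,.18)):
    q=W[near&(W[...,2]>a)&(W[...,2]<b)]; print(a,len(q),np.median(q,0).round(4),(q.min(0)).round(4),q.max(0).round(4))
save(c,"w4.png",100,20,500,320,2)
```

```text
[0.62188769 0.01419102 0.29970771] [ 1.79928415e+02 -2.83589292e-02 -1.08705036e+02] 0.056865634963661704
0.1 125 [0.6202 0.0007 0.1125] [ 0.6106 -0.0008  0.1001] [0.6363 0.012  0.1269]
0.13 236 [0.6202 0.0024 0.1392] [ 0.6092 -0.0024  0.1344] [0.6416 0.0231 0.1413]
0.145 130 [0.6209 0.0047 0.1569] [ 0.6105 -0.0007  0.1498] [0.6398 0.0285 0.158 ]
0.158 1112 [0.6248 0.0127 0.1639] [ 0.611  -0.0007  0.158 ] [0.6395 0.028  0.1685]
```

View pics/w4.png

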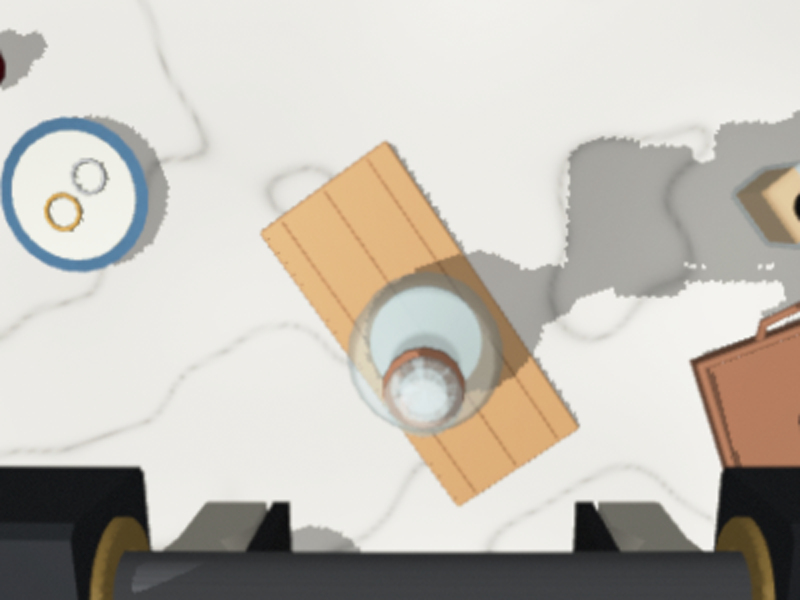

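Wrist view: stopper at (423,388), collar just below it, board corners (262,233), (386,142), (579,427), (459,505). The decanter axis is at about (0.625,0.0137).

>>> apply_moves(targets=[{"dp":[0.003,0,-0.03],"yaw":0},{"dp":[0.003,0,-0.06],"yaw":0},{"dp":[0.003,0,-0.09],"yaw":0},{"dp":[0.003,0,-0.12],"yaw":0},{"dp":[0.003,0,-0.145],"yaw":0},{"dp":[0.003,0,-0.16],"yaw":0},{"dp":[0.003,0,-0.168],"yaw":0},{"dp":[0.003,0,-0.168],"yaw":0},{"dp":[0.003,0,-0.168],"yaw":0}])

```text
time_s: 17.85
tcp_pos: [0.6255, 0.0146, 0.1329]
eef_rot: [-180.0, -0.0, -108.6]
contact_force: [0.2, -0.1, 1.2]
gripper_width: 0.0571
gripper_force: 0.0
```

>>> apply_moves(targets=[{"dp":[0,0,0],"yaw":0},{"dp":[0,0,0],"yaw":0},{"dp":[0,0,0],"yaw":0},{"dp":[0,0,0],"yaw":0},{"dp":[0,0,0],"yaw":0},{"dp":[0,0,0],"yaw":0},{"dp":[0,0,0],"yaw":0},{"dp":[0,0,0],"yaw":0},{"dp":[0,0,0],"yaw":0}], grip=1, squeeze=25)

```text
time_s: 18.6
tcp_pos: [0.6254, 0.0138, 0.1332]
eef_rot: [-180.0, 0.0, -108.7]
contact_force: [-1.8, 0.5, 5.6]
gripper_width: 0.0285
gripper_force: 25.0
```

Run:
```python
from h import *
s=get_state(); print(s['tcp_pos'],s['eef_rot'],s['gripper_width'],s['gripper_force'],s['contact_force'])
c=cap("wrist"); T=np.eye(4);T[:3,:3]=Ro.from_euler('xyz',[179.93,-.03,-108.7],degrees=True).as_matrix();T[:3,3]=[.6219,.0140,.2997]
M=np.linalg.inv(T@c["T_tool_cam"]);c["R"],c["t"]=M[:3,:3],M[:3,3];c["Rt"]=c["R"].T
p=onz(c,np.array([(262,233),(386,142),(579,427),(459,505)])/2+[100,20],.006); e=np.diff(p[[0,1,2,3,0]],axis=0)[:,:2]
print("board",p.mean(0),np.linalg.norm(e,axis=1),np.degrees(np.arctan2(e[:,1],e[:,0])))
```

```text
[0.6253902  0.01380022 0.13323578] [-1.79959482e+02  1.45829024e-02 -1.08681456e+02] 0.0285050519781614 25.011675438727252 [-1.77308346  0.52404982  5.63775008]
board [0.62428924 0.01068836 0.006     ] [0.08134867 0.18692363 0.0817075  0.18664279] [-163.91852021  106.16840086   15.88468582  -73.9414739 ]
```

>>> apply_moves(targets=[{"dp":[0,0,0.008],"yaw":0},{"dp":[0,0,0.022],"yaw":0},{"dp":[0,-0.006,0.04],"yaw":0},{"dp":[0,-0.018,0.052],"yaw":0},{"dp":[0.001,-0.036,0.06],"yaw":0},{"dp":[0.002,-0.06,0.06],"yaw":0},{"dp":[0.003,-0.085,0.06],"yaw":0},{"dp":[0.004,-0.11,0.06],"yaw":0},{"dp":[0.005,-0.135,0.06],"yaw":0},{"dp":[0.006,-0.16,0.06],"yaw":0},{"dp":[0.007,-0.185,0.06],"yaw":0},{"dp":[0.008,-0.208,0.06],"yaw":0},{"dp":[0.008,-0.228,0.06],"yaw":0},{"dp":[0.008,-0.243,0.055],"yaw":0},{"dp":[0.008,-0.25,0.045],"yaw":0},{"dp":[0.008,-0.252,0.033],"yaw":0},{"dp":[0.008,-0.252,0.023],"yaw":0},{"dp":[0.008,-0.252,0.016],"yaw":0},{"dp":[0.008,-0.252,0.01],"yaw":0},{"dp":[0.008,-0.252,0.006],"yaw":0}])

```text
time_s: 20.32
tcp_pos: [0.6329, -0.2372, 0.1374]
eef_rot: [179.9, -0.0, -108.6]
contact_force: [-0.1, 0.3, -3.7]
gripper_width: 0.0287
gripper_force: 25.0
```

>>> apply_moves(targets=[{"dp":[0,0,-0.002],"yaw":0},{"dp":[0,0,-0.004],"yaw":0},{"dp":[0,0,-0.005],"yaw":0},{"dp":[0,0,-0.006],"yaw":0},{"dp":[0,0,-0.006],"yaw":0}])

```text
time_s: 20.73
tcp_pos: [0.6336, -0.2382, 0.1333]
eef_rot: [-179.9, 0.0, -108.7]
contact_force: [0.6, -0.1, -3.0]
gripper_width: 0.0287
gripper_force: 25.0
```

Still carrying most of its weight, so lower in small steps.

>>> apply_moves(targets=[{"dp":[0,0,-0.0005],"yaw":0},{"dp":[0,0,-0.001],"yaw":0},{"dp":[0,0,-0.001],"yaw":0}])

```text
time_s: 20.98
tcp_pos: [0.6338, -0.2384, 0.1332]
eef_rot: [-179.9, -0.0, -108.7]
contact_force: [-0.8, 2.0, 5.4]
gripper_width: 0.0288
gripper_force: 25.0
```

Contact (+5 N). Release, rise and look.

>>> apply_moves(targets=[{"dp":[0,0,0],"yaw":0},{"dp":[0,0,0],"yaw":0},{"dp":[0,0,0],"yaw":0},{"dp":[0,0,0],"yaw":0},{"dp":[0,0,0],"yaw":0},{"dp":[0,0,0.02],"yaw":0},{"dp":[0,0,0.05],"yaw":0},{"dp":[0,0,0.08],"yaw":0},{"dp":[0,0,0.11],"yaw":0},{"dp":[0,0,0.14],"yaw":0},{"dp":[0,0,0.165],"yaw":0},{"dp":[0,0,0.165],"yaw":0},{"dp":[0,0,0.165],"yaw":0}], grip=-0.3)

```text
time_s: 22.07
tcp_pos: [0.6338, -0.2383, 0.2986]
eef_rot: [-179.8, 0.0, -108.7]
contact_force: [0.2, 0.5, -0.2]
gripper_width: 0.057
gripper_force: 0.0
```

Run:
```python
from h import *
c=cap("wrist"); s=get_state(); print(s['tcp_pos'],s['gripper_width'])
W=cloud(c); near=np.hypot(W[...,0]-.633,W[...,1]+.238)<.06
q=W[near&(W[...,2]>.158)&(W[...,2]<.18)]; print(len(q),((q.min(0)+q.max(0))/2).round(4),np.ptp(q,axis=0))
h=cv2.cvtColor(c["image"],cv2.COLOR_RGB2HSV)
save(c,"w5.png",150,60,480,290,1.8)
t=cap("top");V=cloud(t);m=(V[...,2]>.025)&(V[...,2]<.06)&(abs(V[...,0]-.412)<.06)&(abs(V[...,1]-.196)<.11);print("case",rect(V,m))
```

```text
[ 0.63313266 -0.23808043  0.29680746] 0.05697863420604461
1130 [ 0.6337 -0.2381  0.1631] [0.0281624  0.02877851 0.01015365]
case (array([410.3, 198.9]), array([ 52.7, 159.2]), 1.0, array([33.2, 40.1, 43.9]), 1336)
```

View pics/w5.png

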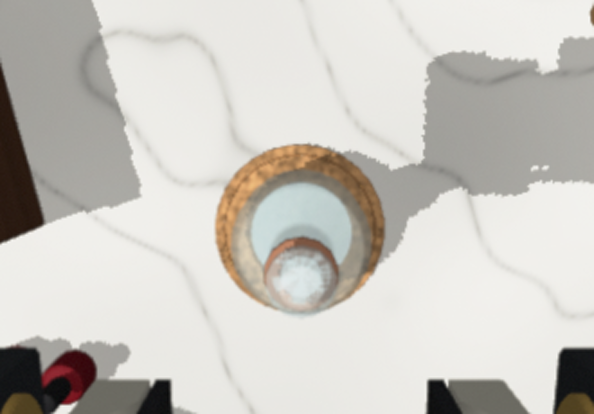

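The decanter is centred on the coaster: foot at (301,230), coaster centre at (300,229). Now the case.

>>> apply_moves(targets=[{"dp":[-0.22,0.434,-0.03],"yaw":20},{"dp":[-0.22,0.434,-0.03],"yaw":20},{"dp":[-0.22,0.434,-0.03],"yaw":20},{"dp":[-0.22,0.434,-0.03],"yaw":20},{"dp":[-0.22,0.434,-0.03],"yaw":20},{"dp":[-0.22,0.434,-0.03],"yaw":20},{"dp":[-0.22,0.434,-0.03],"yaw":20},{"dp":[-0.22,0.434,-0.03],"yaw":20},{"dp":[-0.22,0.434,-0.03],"yaw":20},{"dp":[-0.22,0.434,-0.03],"yaw":20},{"dp":[-0.22,0.434,-0.03],"yaw":20},{"dp":[-0.22,0.434,-0.03],"yaw":20},{"dp":[-0.22,0.434,-0.03],"yaw":20},{"dp":[-0.22,0.434,-0.03],"yaw":20},{"dp":[-0.22,0.434,-0.03],"yaw":20}], grip=-0.5)

```text
time_s: 23.42
tcp_pos: [0.4128, 0.1956, 0.2659]
eef_rot: [179.9, -0.1, -88.6]
contact_force: [0.4, -0.3, -0.2]
gripper_width: 0.0654
gripper_force: 0.0
```

Run:
```python
from h import *
c=cap("wrist"); s=get_state(); print(s['tcp_pos'],s['eef_rot'],s['gripper_width'])
W=cloud(c); m=(W[...,2]>.03)&(W[...,2]<.06)&(np.hypot(W[...,0]-.412,W[...,1]-.197)<.1); print("case",rect(W,m))
```

```text
[0.41310035 0.19519273 0.26602051] [ 1.79948571e+02 -6.00487316e-02 -8.87013023e+01] 0.06567086785686391
case (array([413.2, 196.7]), array([ 52.1, 154.8]), 1.3, array([33.7, 38.9, 40.5]), 8645)
```

>>> apply_moves(targets=[{"dp":[0,0.001,-0.04],"yaw":0},{"dp":[0,0.001,-0.08],"yaw":0},{"dp":[0,0.001,-0.12],"yaw":0},{"dp":[0,0.001,-0.155],"yaw":0},{"dp":[0,0.001,-0.185],"yaw":0},{"dp":[0,0.001,-0.21],"yaw":0},{"dp":[0,0.001,-0.225],"yaw":0},{"dp":[0,0.001,-0.233],"yaw":0},{"dp":[0,0.001,-0.233],"yaw":0},{"dp":[0,0.001,-0.233],"yaw":0}])

```text
time_s: 24.3
tcp_pos: [0.4136, 0.1963, 0.0338]
eef_rot: [180.0, -0.0, -88.7]
contact_force: [0.1, 0.1, 0.7]
gripper_width: 0.0656
gripper_force: 0.0
```

>>> apply_moves(targets=[{"dp":[0,0,0],"yaw":0},{"dp":[0,0,0],"yaw":0},{"dp":[0,0,0],"yaw":0},{"dp":[0,0,0],"yaw":0},{"dp":[0,0,0],"yaw":0},{"dp":[0,0,0],"yaw":0},{"dp":[0,0,0],"yaw":0}], grip=1, squeeze=15)

```text
time_s: 24.88
tcp_pos: [0.4136, 0.1973, 0.0346]
eef_rot: [-179.9, 0.1, -88.7]
contact_force: [-0.8, -1.1, 7.4]
gripper_width: 0.0511
gripper_force: 15.0
```

>>> apply_moves(targets=[{"dp":[0,0,0.02],"yaw":0},{"dp":[0.01,0,0.05],"yaw":0},{"dp":[0.035,0,0.08],"yaw":0},{"dp":[0.07,-0.005,0.09],"yaw":3},{"dp":[0.105,-0.02,0.09],"yaw":6},{"dp":[0.135,-0.042,0.09],"yaw":10},{"dp":[0.16,-0.068,0.09],"yaw":14.6},{"dp":[0.178,-0.098,0.09],"yaw":14.6},{"dp":[0.192,-0.13,0.09],"yaw":14.6},{"dp":[0.203,-0.16,0.08],"yaw":14.6},{"dp":[0.21,-0.18,0.065],"yaw":14.6},{"dp":[0.211,-0.186,0.048],"yaw":14.6},{"dp":[0.211,-0.186,0.03],"yaw":14.6},{"dp":[0.211,-0.186,0.015],"yaw":14.6},{"dp":[0.211,-0.186,0.008],"yaw":14.6},{"dp":[0.211,-0.186,0.004],"yaw":14.6},{"dp":[0.211,-0.186,0.002],"yaw":14.6},{"dp":[0.211,-0.186,0.002],"yaw":14.6},{"dp":[0.211,-0.186,0.001],"yaw":14.6},{"dp":[0.211,-0.186,0.001],"yaw":14.6}])

```text
time_s: 26.55
tcp_pos: [0.6244, 0.0111, 0.0365]
eef_rot: [-179.9, -0.0, -74.0]
contact_force: [-3.8, -0.2, 8.5]
gripper_width: 0.0511
gripper_force: 15.0
```

>>> apply_moves(targets=[{"dp":[0,0,0],"yaw":0},{"dp":[0,0,0],"yaw":0},{"dp":[0,0,0],"yaw":0},{"dp":[0,0,0],"yaw":0},{"dp":[0,0,0.03],"yaw":0},{"dp":[0,0,0.07],"yaw":0},{"dp":[0,0,0.11],"yaw":0},{"dp":[0,0,0.15],"yaw":0},{"dp":[0,0,0.19],"yaw":0},{"dp":[0,0,0.22],"yaw":0},{"dp":[0,0,0.22],"yaw":0},{"dp":[0,0,0.22],"yaw":0}], grip=-0.5)

```text
time_s: 27.55
tcp_pos: [0.6251, 0.0112, 0.2572]
eef_rot: [-179.7, 0.0, -74.1]
contact_force: [-1.4, -0.4, -0.7]
gripper_width: 0.0656
gripper_force: 0.0
```

Run:
```python
from h import *
c=cap("wrist"); s=get_state(); print(s['tcp_pos'],s['eef_rot'],s['gripper_width'])
W=cloud(c); m=(W[...,2]>.03)&(W[...,2]<.06)&(np.hypot(W[...,0]-.624,W[...,1]-.011)<.1); print("case",rect(W,m))
save(c,"w6.png",150,60,480,290,1.8)
```

```text
[0.62414343 0.01104127 0.25514741] [-1.79920959e+02  2.99134954e-02 -7.40927684e+01] 0.065739066909887
case (array([624.7,  10.9]), array([ 52.2, 154.6]), 16.0, array([35.7, 40.9, 42.4]), 9132)
```

View pics/w6.png

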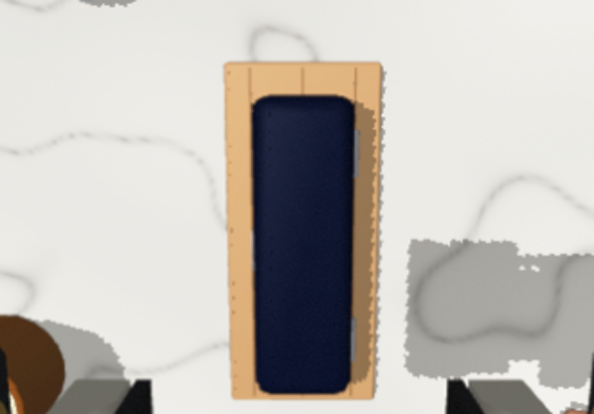

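The case is centred on the board, with an even margin all round. Next, the brush.

>>> apply_moves(targets=[{"dp":[-0.214,-0.235,0],"yaw":-12},{"dp":[-0.214,-0.235,0],"yaw":-12},{"dp":[-0.214,-0.235,0],"yaw":-12},{"dp":[-0.214,-0.235,0],"yaw":-12},{"dp":[-0.214,-0.235,0],"yaw":-12},{"dp":[-0.214,-0.235,0],"yaw":-12},{"dp":[-0.214,-0.235,0],"yaw":-12},{"dp":[-0.214,-0.235,0],"yaw":-12},{"dp":[-0.214,-0.235,0],"yaw":-12},{"dp":[-0.214,-0.235,0],"yaw":-12},{"dp":[-0.214,-0.235,0],"yaw":-12}])

```text
time_s: 28.52
tcp_pos: [0.4099, -0.2241, 0.2538]
eef_rot: [179.9, 0.0, -86.1]
contact_force: [0.6, -0.6, 0.8]
gripper_width: 0.0657
gripper_force: 0.0
```

Run:
```python
from h import *
c=cap("wrist"); s=get_state(); print(s['tcp_pos'],s['eef_rot'],s['gripper_width'])
W=cloud(c); n=(np.hypot(W[...,0]-.409,W[...,1]+.215)<.13)&(W[...,2]>.007)&(W[...,2]<.05); print("brush",rect(W,n))
P=W[n]
for a in np.arange(-.33,-.1,.02):
    q=P[(P[:,1]>a)&(P[:,1]<a+.02)]
    if len(q)>5: print(round(a+.01,3),q[:,0].min().round(4),q[:,0].max().round(4),((q[:,0].min()+q[:,0].max())/2).round(4),np.median(q[:,2]).round(4))
save(c,"w7.png",100,0,500,300,2)
```

```text
[ 0.41032985 -0.22377422  0.25385736] [ 1.79927289e+02  2.23240046e-02 -8.60781749e+01] 0.06583484680145595
brush (array([ 414.7, -216.7]), array([ 55.9, 193.2]), 6.2, array([12.3, 17.2, 22.3]), 6792)
-0.32 0.418 0.431 0.4245 0.0161
-0.3 0.412 0.4351 0.4236 0.0169
-0.28 0.4107 0.4336 0.4221 0.0169
-0.26 0.4083 0.4314 0.4199 0.0169
-0.24 0.4059 0.4294 0.4176 0.017
-0.22 0.3995 0.4272 0.4134 0.0169
-0.2 0.3841 0.4381 0.4111 0.0168
-0.18 0.3826 0.4389 0.4107 0.0176
-0.16 0.3799 0.4369 0.4084 0.0176
-0.14 0.3789 0.4349 0.4069 0.0174
-0.12 0.3831 0.4298 0.4064 0.017
```

View pics/w7.png

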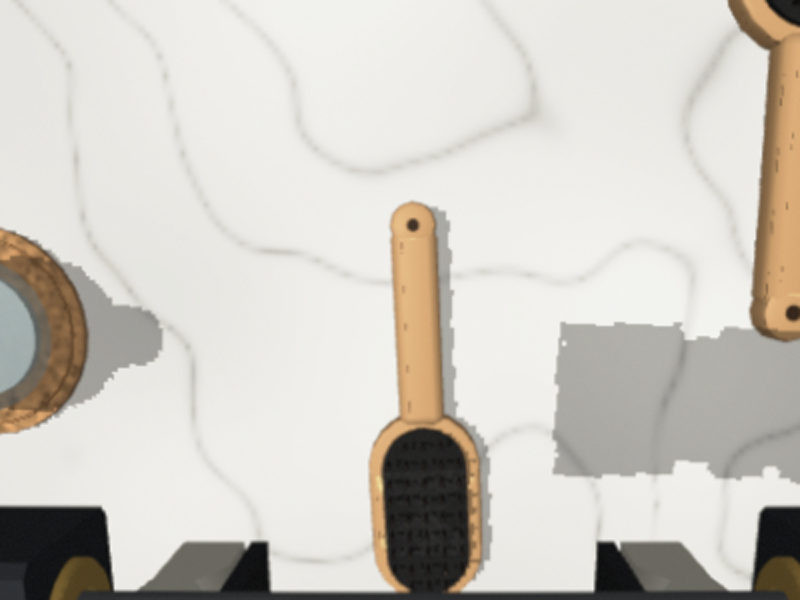

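The brush handle runs from (412,205) to (420,420) and its head is below that, angle about 95.8 deg. Grip at about (0.4165,-0.232).

>>> apply_moves(targets=[{"dp":[0.006,-0.008,-0.04],"yaw":2},{"dp":[0.006,-0.008,-0.08],"yaw":2},{"dp":[0.006,-0.008,-0.12],"yaw":2},{"dp":[0.006,-0.008,-0.155],"yaw":2},{"dp":[0.006,-0.008,-0.185],"yaw":2},{"dp":[0.006,-0.008,-0.208],"yaw":2},{"dp":[0.006,-0.008,-0.222],"yaw":2},{"dp":[0.006,-0.008,-0.228],"yaw":2},{"dp":[0.006,-0.008,-0.228],"yaw":2},{"dp":[0.006,-0.008,-0.228],"yaw":2}])

```text
time_s: 29.4
tcp_pos: [0.4167, -0.2318, 0.0267]
eef_rot: [180.0, -0.0, -84.0]
contact_force: [-0.1, 0.6, 0.8]
gripper_width: 0.0655
gripper_force: 0.0
```

>>> apply_moves(targets=[{"dp":[0,0,0],"yaw":0},{"dp":[0,0,0],"yaw":0},{"dp":[0,0,0],"yaw":0},{"dp":[0,0,0],"yaw":0},{"dp":[0,0,0],"yaw":0},{"dp":[0,0,0],"yaw":0},{"dp":[0,0,0],"yaw":0},{"dp":[0,0,0],"yaw":0},{"dp":[0,0,0],"yaw":0},{"dp":[0,0,0],"yaw":0}], grip=1, squeeze=20)

```text
time_s: 30.23
tcp_pos: [0.4161, -0.2322, 0.0266]
eef_rot: [180.0, 0.0, -84.1]
contact_force: [0.0, -0.3, -0.0]
gripper_width: 0.0046
gripper_force: 0.0
```

Nothing between the fingers. Look.

Run:
```python
from h import *
s=get_state(); print(s['tcp_pos'],s['gripper_width'],s['gripper_force'])
c=cap("wrist"); d=cap("side")
a=c["image"][0:480,:]; b=cv2.resize(d["image"][140:290,340:460],(400,480))
cv2.imwrite("pics/m8.png",np.hstack([cv2.resize(a,(400,480)),b])[:,:,::-1])
```

```text
[ 0.41611394 -0.23219394  0.02661736] 0.00462980440624605 0.0
```

View pics/m8.png

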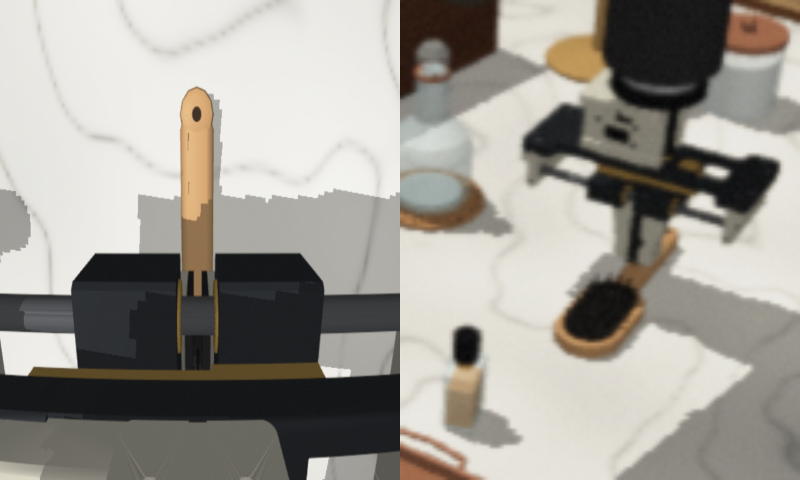

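Run:
```python
from h import *
c=cap("wrist");W=cloud(c)
for v in range(255,330,5): print(v,[(tuple((W[v,u]*1000).round(0).astype(int)) if np.isfinite(W[v,u,0]) else None) for u in range(288,348,8)])
```

```text
255 [(np.int64(426), np.int64(-269), np.int64(101)), (np.int64(426), np.int64(-243), np.int64(16)), (np.int64(422), np.int64(-244), np.int64(18)), (np.int64(419), np.int64(-244), np.int64(18)), (np.int64(416), np.int64(-244), np.int64(17)), (np.int64(412), np.int64(-244), np.int64(17)), (np.int64(416), np.int64(-271), np.int64(101)), (np.int64(414), np.int64(-270), np.int64(100))]
260 [(np.int64(426), np.int64(-270), np.int64(105)), (np.int64(426), np.int64(-241), np.int64(16)), (np.int64(422), np.int64(-241), np.int64(17)), (np.int64(419), np.int64(-242), np.int64(18)), (np.int64(415), np.int64(-242), np.int64(18)), (np.int64(412), np.int64(-242), np.int64(17)), (np.int64(416), np.int64(-270), np.int64(102)), (np.int64(414), np.int64(-270), np.int64(104))]
265 [(np.int64(426), np.int64(-269), np.int64(107)), (np.int64(425), np.int64(-238), np.int64(16)), (np.int64(422), np.int64(-240), np.int64(19)), (np.int64(418), np.int64(-240), np.int64(18)), (np.int64(415), np.int64(-240), np.int64(18)), (np.int64(412), np.int64(-240), np.int64(17)), (np.int64(415), np.int64(-269), np.int64(102
[... 3997 characters left out ...]
(-262), np.int64(116)), (np.int64(421), np.int64(-260), np.int64(113)), (np.int64(420), np.int64(-260), np.int64(113)), (np.int64(418), np.int64(-260), np.int64(111)), (np.int64(417), np.int64(-260), np.int64(112)), (np.int64(415), np.int64(-262), np.int64(116)), (np.int64(414), np.int64(-264), np.int64(119))]
325 [(np.int64(424), np.int64(-262), np.int64(119)), (np.int64(423), np.int64(-260), np.int64(116)), (np.int64(421), np.int64(-258), np.int64(111)), (np.int64(420), np.int64(-258), np.int64(111)), (np.int64(418), np.int64(-259), np.int64(113)), (np.int64(416), np.int64(-259), np.int64(112)), (np.int64(415), np.int64(-261), np.int64(116)), (np.int64(414), np.int64(-263), np.int64(119))]
```

The wrist depth shows the finger fronts ending about 22–28 mm up. The fingers closed just above the handle, so the tips are higher than assumed. Open and step down, watching the force.

>>> apply_moves(targets=[{"dp":[0,0,0],"yaw":0},{"dp":[0,0,0],"yaw":0},{"dp":[0,0,0],"yaw":0},{"dp":[0,0,0],"yaw":0},{"dp":[0,0,0],"yaw":0},{"dp":[0,0,0],"yaw":0},{"dp":[0,0,0],"yaw":0},{"dp":[0,0,-0.001],"yaw":0},{"dp":[0,0,-0.002],"yaw":0},{"dp":[0,0,-0.003],"yaw":0},{"dp":[0,0,-0.003],"yaw":0}], grip=-0.1)

```text
time_s: 31.3
tcp_pos: [0.4159, -0.2322, 0.0234]
eef_rot: [180.0, 0.0, -84.1]
contact_force: [-0.3, -0.6, 0.1]
gripper_width: 0.0482
gripper_force: 0.0
```

Run:
```python
from h import *
c=cap("wrist");W=cloud(c);s=get_state();print(s['tcp_pos'],s['gripper_width'],s['contact_force'])
T=np.eye(4);T[:3,:3]=Ro.from_euler('xyz',s['eef_rot'],degrees=True).as_matrix()
L=(W-s['tcp_pos'])@T[:3,:3]; m=np.isfinite(L[...,0])&(abs(L[...,0])<.013)&(abs(L[...,1])>.015)&(abs(L[...,1])<.06)
for lo,hi in((-.06,-.023),(.023,.06)):
    k=m&(L[...,1]>lo)&(L[...,1]<hi); z=L[k][:,2]; print(len(z),np.histogram(z,np.arange(-.06,.04,.005)))
```

```text
[ 0.41598068 -0.23218111  0.02346121] 0.04822006520480364 [ 0.11636504 -0.90795328 -0.59024367]
5524 (array([ 178,  161,  569,  101,   81,   87,  223,  327,  238,  218,  160,
         46,    0,    0,    0,    0, 2316,  315,    0]), array([-6.00000000e-02, -5.50000000e-02, -5.00000000e-02, -4.50000000e-02,
       -4.00000000e-02, -3.50000000e-02, -3.00000000e-02, -2.50000000e-02,
       -2.00000000e-02, -1.50000000e-02, -1.00000000e-02, -5.00000000e-03,
       -2.77555756e-17,  5.00000000e-03,  1.00000000e-02,  1.50000000e-02,
        2.00000000e-02,  2.50000000e-02,  3.00000000e-02,  3.50000000e-02]))
8229 (array([ 179,  145,  550,  102,   80,   90,  219,  327,  240,  241,  163,
         48,    0,    0,    0,    0, 2309,  326,    0]), array([-6.00000000e-02, -5.50000000e-02, -5.00000000e-02, -4.50000000e-02,
       -4.00000000e-02, -3.50000000e-02, -3.00000000e-02, -2.50000000e-02,
       -2.00000000e-02, -1.50000000e-02, -1.00000000e-02, -5.00000000e-03,
       -2.77555756e-17,  5.00000000e-03,  1.00000000e-02,  1.50000000e-02,
        2.00000000e-02,  2.50000000e-02,  3.00000000e-02,  3.50000000e-02]))
```

The fingers really end about level with the TCP, not 22 mm ahead of it. Descend about 16 mm more in checked steps.

>>> apply_moves(targets=[{"dp":[0,0,-0.002],"yaw":0},{"dp":[0,0,-0.004],"yaw":0},{"dp":[0,0,-0.006],"yaw":0},{"dp":[0,0,-0.006],"yaw":0}])

```text
time_s: 31.68
tcp_pos: [0.4158, -0.2321, 0.0172]
eef_rot: [180.0, 0.0, -84.1]
contact_force: [-0.3, 0.9, -0.6]
gripper_width: 0.0486
gripper_force: 0.0
```

>>> apply_moves(targets=[{"dp":[0,0,-0.002],"yaw":0},{"dp":[0,0,-0.004],"yaw":0},{"dp":[0,0,-0.005],"yaw":0},{"dp":[0,0,-0.005],"yaw":0}])

```text
time_s: 32.02
tcp_pos: [0.4159, -0.2322, 0.0123]
eef_rot: [180.0, 0.0, -84.1]
contact_force: [-0.2, 0.1, -0.1]
gripper_width: 0.0479
gripper_force: 0.0
```

>>> apply_moves(targets=[{"dp":[0,0,-0.001],"yaw":0},{"dp":[0,0,-0.003],"yaw":0},{"dp":[0,0,-0.004],"yaw":0},{"dp":[0,0,-0.004],"yaw":0}])

```text
time_s: 32.35
tcp_pos: [0.416, -0.2322, 0.0084]
eef_rot: [180.0, 0.0, -84.1]
contact_force: [-0.6, 0.2, -0.4]
gripper_width: 0.0483
gripper_force: 0.0
```

>>> apply_moves(targets=[{"dp":[0,0,0],"yaw":0},{"dp":[0,0,0],"yaw":0},{"dp":[0,0,0],"yaw":0},{"dp":[0,0,0],"yaw":0},{"dp":[0,0,0],"yaw":0},{"dp":[0,0,0],"yaw":0},{"dp":[0,0,0],"yaw":0}], grip=1, squeeze=20)

```text
time_s: 32.93
tcp_pos: [0.4162, -0.2322, 0.0087]
eef_rot: [-180.0, -0.0, -84.1]
contact_force: [0.5, 0.4, 0.5]
gripper_width: 0.0215
gripper_force: 20.0
```

>>> apply_moves(targets=[{"dp":[0,0,0.015],"yaw":0},{"dp":[0,0,0.04],"yaw":0},{"dp":[0,0,0.075],"yaw":0},{"dp":[0.004,0.01,0.11],"yaw":0},{"dp":[0.008,0.03,0.13],"yaw":0},{"dp":[0.012,0.055,0.135],"yaw":0},{"dp":[0.015,0.085,0.135],"yaw":-0.5},{"dp":[0.018,0.115,0.135],"yaw":-1},{"dp":[0.02,0.145,0.135],"yaw":-1.5},{"dp":[0.02,0.175,0.135],"yaw":-2},{"dp":[0.02,0.205,0.135],"yaw":-2.5},{"dp":[0.02,0.235,0.135],"yaw":-3},{"dp":[0.018,0.265,0.135],"yaw":-3.5},{"dp":[0.014,0.295,0.135],"yaw":-4},{"dp":[0.01,0.325,0.135],"yaw":-4.3},{"dp":[0.005,0.355,0.135],"yaw":-4.3},{"dp":[0,0.38,0.13],"yaw":-4.3},{"dp":[-0.002,0.398,0.12],"yaw":-4.3},{"dp":[-0.003,0.407,0.105],"yaw":-4.3},{"dp":[-0.003,0.408,0.09],"yaw":-4.3}], squeeze=30)

```text
time_s: 34.6
tcp_pos: [0.4131, 0.1779, 0.0984]
eef_rot: [-179.9, 0.1, -88.3]
contact_force: [-0.0, 0.0, -1.2]
gripper_width: 0.0214
gripper_force: 30.0
```

Run:
```python
from h import *
s=get_state(); print(s['tcp_pos'],s['eef_rot'],s['gripper_width'])
c=cap("side"); W=cloud(c); save(c,"s9.png",200,180,440,360,3.3)
```

```text
[0.41312238 0.17785194 0.09840079] [-1.79941487e+02  6.63872987e-02 -8.82672651e+01] 0.02140032935783648
```

View pics/s9.png

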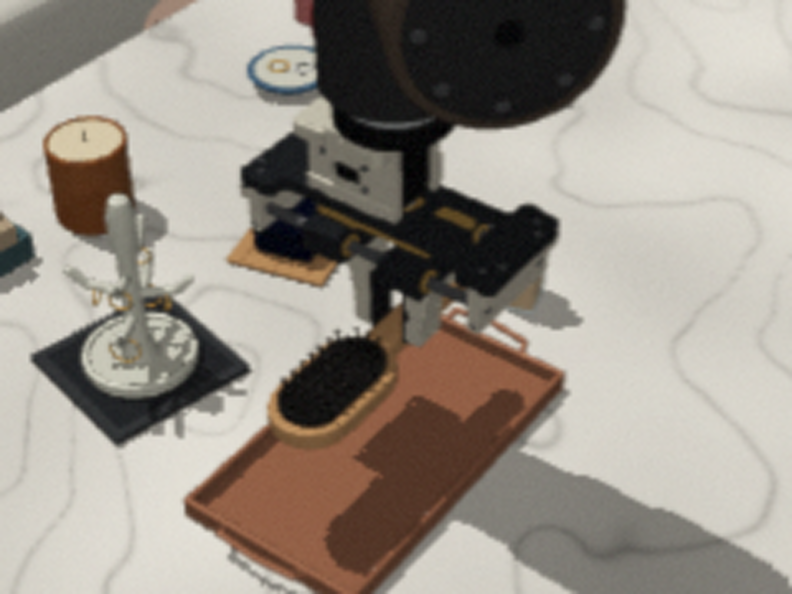

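Side view: the brush is level, bristles up, over the tray at (330,390). Perfume, candle and tree are all standing undisturbed.

>>> apply_moves(targets=[{"dp":[0,-0.001,-0.015],"yaw":0},{"dp":[0,-0.001,-0.035],"yaw":0},{"dp":[0,-0.001,-0.052],"yaw":0},{"dp":[0,-0.001,-0.066],"yaw":0},{"dp":[0,-0.001,-0.076],"yaw":0},{"dp":[0,-0.001,-0.081],"yaw":0},{"dp":[0,-0.001,-0.084],"yaw":0},{"dp":[0,-0.001,-0.085],"yaw":0},{"dp":[0,-0.001,-0.085],"yaw":0}])

```text
time_s: 35.4
tcp_pos: [0.4133, 0.1749, 0.014]
eef_rot: [-180.0, 0.0, -88.4]
contact_force: [-0.0, 0.9, -0.7]
gripper_width: 0.0215
gripper_force: 30.0
```

>>> apply_moves(targets=[{"dp":[0,0,0],"yaw":0},{"dp":[0,0,0],"yaw":0},{"dp":[0,0,0],"yaw":0},{"dp":[0,0,0],"yaw":0},{"dp":[0,0,0],"yaw":0},{"dp":[0,0,0.02],"yaw":0},{"dp":[0,0,0.05],"yaw":0},{"dp":[0,0,0.09],"yaw":0},{"dp":[0,0,0.13],"yaw":0},{"dp":[0,0,0.17],"yaw":0},{"dp":[0,0,0.21],"yaw":0},{"dp":[0,0,0.25],"yaw":0},{"dp":[0,-0.04,0.25],"yaw":0},{"dp":[0,-0.08,0.25],"yaw":0},{"dp":[0,-0.12,0.25],"yaw":0},{"dp":[0,-0.16,0.25],"yaw":0},{"dp":[0,-0.2,0.25],"yaw":0},{"dp":[0,-0.24,0.25],"yaw":0},{"dp":[0,-0.28,0.25],"yaw":0},{"dp":[0,-0.28,0.25],"yaw":0}], grip=0)

```text
time_s: 37.07
tcp_pos: [0.4119, -0.1107, 0.2636]
eef_rot: [180.0, -0.1, -88.7]
contact_force: [0.9, 0.4, 0.1]
gripper_width: 0.0437
gripper_force: 0.0
```

Run:
```python
from h import *
c=cap("top"); W=cloud(c); save(c,"top9.png",200,120,500,330,2.6)
def roi(x,y,d,zl,zh): return (np.hypot(W[...,0]-x,W[...,1]-y)<d)&(W[...,2]>zl)&(W[...,2]<zh)
P=W[(abs(W[...,0]-.412)<.06)&(abs(W[...,1]-.195)<.115)&(W[...,2]>.013)&(W[...,2]<.05)]
print(rect(W,(abs(W[...,0]-.412)<.055)&(abs(W[...,1]-.195)<.115)&(W[...,2]>.013)&(W[...,2]<.05)))
print("case",rect(W,roi(.624,.011,.1,.025,.06)))
print("perfume",rect(W,roi(.426,.005,.05,.05,.1)),"candle",rect(W,roi(.766,.131,.05,.05,.1)))
```

```text
(array([434.1, 262.6]), array([ 7.8, 58.3]), 12.3, array([15.4, 19.8, 24. ]), 47)
case (array([621.8,  12.5]), array([ 55.2, 157.1]), 15.6, array([34. , 41.7, 45.5]), 1252)Traceback (most recent call last):
  File "<stdin>", line 7, in <module>
  File "h.py", line 28, in rect
    return np.round(c,1),np.round(s,1),round(a,1),np.round(np.percentile(p[:,2],[5,50,95])*1000,1),len(p)
                                                           ~~~~~~~~~~~~~^^^^^^^^^^^^^^^^^^
    return _quantile_unchecked(
        a, q, axis, out, overwrite_input, method, keepdims, weights)
    return _ureduce(a,
                    func=_quantile_ureduce_func,
    ...<5 lines>...
                    overwrite_input=overwrite_input,
                    method=method)
    r = func(a, **kwargs)
    result = _quantile(arr,
                       quantiles=q,
    ...<2 lines>...
                       out=out,
                       weights=wgt)
    slices_having_nans = np.isnan(arr[-1, ...])
                                  ~~~^^^^^^^^^
IndexError: index -1 is out of bounds for axis 0 with size 0
```

View pics/top9.png

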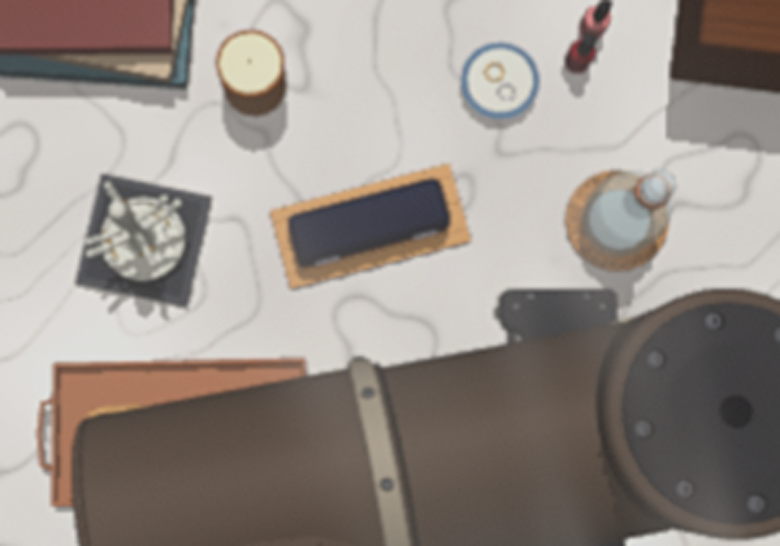

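The three stands are right: tree, case and decanter are all in place. The arm hides the tray, so move it clear and check the brush by measurement.

>>> apply_moves(targets=[{"dp":[-0.08,-0.36,0.02],"yaw":0},{"dp":[-0.08,-0.36,0.02],"yaw":0},{"dp":[-0.08,-0.36,0.02],"yaw":0},{"dp":[-0.08,-0.36,0.02],"yaw":0},{"dp":[-0.08,-0.36,0.02],"yaw":0},{"dp":[-0.08,-0.36,0.02],"yaw":0},{"dp":[-0.08,-0.36,0.02],"yaw":0},{"dp":[-0.08,-0.36,0.02],"yaw":0},{"dp":[-0.08,-0.36,0.02],"yaw":0},{"dp":[-0.08,-0.36,0.02],"yaw":0},{"dp":[-0.08,-0.36,0.02],"yaw":0},{"dp":[-0.08,-0.36,0.02],"yaw":0}])

```text
time_s: 38.12
tcp_pos: [0.3335, -0.4645, 0.2832]
eef_rot: [180.0, 0.0, -88.4]
contact_force: [-0.8, 0.4, -0.1]
gripper_width: 0.0438
gripper_force: 0.0
```

Run:
```python
from h import *
print(get_state()['tcp_pos'])
c=cap("top"); W=cloud(c); save(c,"top10.png",200,120,500,330,2.6)
def roi(x,y,d,zl,zh): return (np.hypot(W[...,0]-x,W[...,1]-y)<d)&(W[...,2]>zl)&(W[...,2]<zh)
print("brush",rect(W,(abs(W[...,0]-.412)<.05)&(abs(W[...,1]-.195)<.113)&(W[...,2]>.013)&(W[...,2]<.05)))
print("perfume",rect(W,roi(.426,.005,.05,.05,.1)),"candle",rect(W,roi(.766,.131,.05,.05,.1)))
```

```text
[ 0.33347633 -0.46450466  0.28316185]
brush (array([410.8, 194.9]), array([ 53.4, 200. ]), 1.1, array([16.9, 22.1, 27.3]), 1105)
perfume (array([426.1,   4.7]), array([25.4, 37.5]), 22.3, array([52.7, 57.5, 87.7]), 157) candle (array([766.7, 131. ]), array([65.1, 65.6]), 1.4, array([60.8, 73.7, 77.5]), 613)
```

View pics/top10.png

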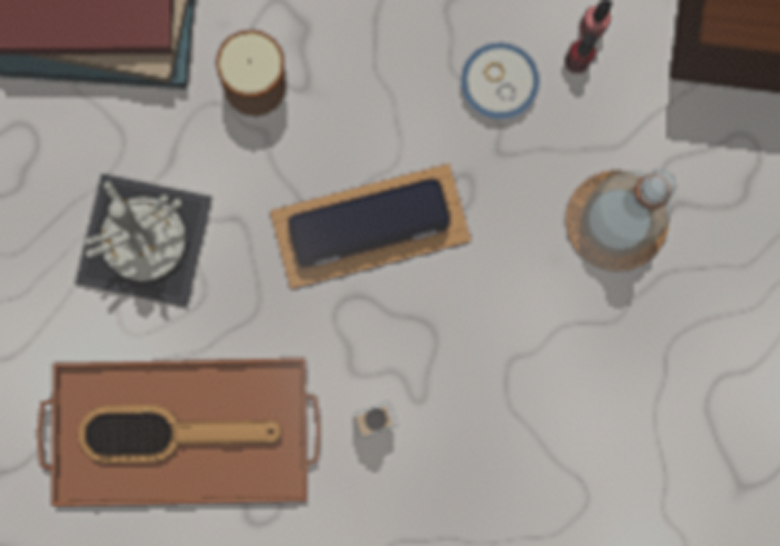

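The brush lies centred in the tray, measured at (0.411,0.195) with the tray at (0.412,0.195). Perfume and candle have not moved. Handing in.

```bash
python3 -c "
from plant import r
print(r.close_job())"
```

```text
the job is handed in; nothing more can be done
None
```

The job is handed in: the decanter is on the coaster, the earring tree on the tile, the spectacle case on the board and the hairbrush in the tray, all centred by my last measurements; the perfume bottle and candle jar did not move, and no verdict came back.

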